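# Hang the bow-handled scrubbing brushes on the storeroom hook by size

## Task

The largest bow-handled scrubbing brush already hangs at the back of the long hook. Hang the other two bow-handled brushes in front of it by their handles, first the middle-sized one, then the small one, so that all three hang free on the one hook in order of size with the smallest nearest the hook's tip.

Things in the scene. Friction and masses are not known exactly. Their poses are not given: they have to be found in the camera images.
- hook: Fixed strut stand with one level round steel hook, 12 mm thick, along the stand's -x (towards the robot) at its y=0; upper side 240 mm above the table. At x=-235 mm it ends in an upturned lip, top 252 mm high, outer face x=-241. Origin: on the table under the post's axis (post 30x40 mm, none of it above the hook). Base plate 12 mm thick. Handles go on over the lip, along +x, then down.
- large: Largest brush, 450 g, hanging loose on the hook by the post. Origin: centre of its handle's grip bar; y along bar and block, x across (along the hook), z up. Block 240x46x20 mm, bristles 25 mm below. Bar 16 mm wide (x), 28 tall; opening under it 120 mm wide, 70 high; bristle tips 129 mm below the origin.
- medium: Middle brush, 240-400 g, standing on its bristles: block 180x44 mm, bow handle. Origin: centre of the grip bar, 119 mm above its foot; y along bar, x across, z up. Bar 16 wide (x), 28 tall, 124 long; opening under it 100 wide, 60 high. Pinch mid-bar across x, fingertips above its underside (origin - 14 mm), which rests on the hook. Hang bars 62 mm apart; let go with fingers opened under 50 mm.
- small: Small brush, 165-275 g, standing on its bristles; made, gripped and placed like the middle one with the same heights and axes, but block 120x44 mm, bar 104 mm long, opening 80 wide, 60 high. Origin: centre of the grip bar. It hangs just behind the lip. (A plain brush without a bow handle is not wanted.)

How it is judged:
By the outcome, as a careful person would: the job done as asked, in the order asked, and still so for the second after the job is handed in, with the robot touching nothing.
It also fails if it takes over 72 s, if anything falls off the work surface, if the arm or the gripper's body presses on something with over 40 N, if the wrist force passes 120 N, or if a joint passes its speed limit or range.

## Robot

A 6-joint arm with a two-finger parallel gripper is mounted at the origin on the work surface. World frame = base frame: x ahead of the robot, y to its left, z up, the work surface at z = 0. Lengths are in m, angles in rad, forces in N, time in s.
With the tool pointing down it reaches from about 0.35 to 0.8 m from the base axis. Payload 7.3 kg.
Tool frame: the origin (TCP) lies between the finger pads; the fingertips stand 25 mm ahead of it and the grasp point (between the pads) lies 6 mm ahead of it (r.tip_extent is the distance from the TCP to the fingertips, in m); z points along the fingers, y is the line along which they close (so a half turn about z gives the same grasp; the last joint's range is limited). The gripper opens to 85 mm and grips with 20 to 120 N. Pads are 22 mm wide; open, the fingers measure 114 mm over their backs; the gripper's body (76 mm by 85 mm) begins 54 mm behind the grasp point. The pads swing forward as they close: fully open they stand 13 mm farther back than shut.
Start: joints at [0.993, 0.342, 1.524, -0, 1.275, -0.146], TCP at [0.22, 0.477, 0.222] pointing down, gripper open.
Joint ranges: [-2.53, 2.53], [-0.77, 2.02], [0.04, 2.7], [-1, 4.14], [0.28, 2.66], [-3.11, 3.11]. Speed limits (rad/s): [2.57, 2.57, 3.14, 3.14, 3.14, 3.14].

## Interface

Orientations are given as a unit quaternion [x, y, z, w].
In Python, from workcell import r, command_gripper, optics gives the robot as it stands. The module is installed in compiled form; this text tells all that it offers. Calls block until the motion is done:
- r.reach(position, orientation): joint-space move of the TCP to a pose.
- r.move_straight(position, orientation=None, speed=0.15, max_force=None): straight line of the TCP; orientation=None keeps the orientation; speed is the mean speed in m/s. With max_force (N) it stops when the force on the tool has changed by that much, and returns True; else False.
- r.movej(angles): joint-space move.
- command_gripper(opening, force=None): finger opening in m; force is the grip in N (None keeps the last); returns when the fingers have stopped.
- r.hold(seconds).
- r.solve_ik(position, orientation): joint angles nearest the present ones, or None.
- r.read_state(): the state.
- optics.get_image(name): name is "side" or "top"; returns (picture, depth): 420x560x3 uint8, red, green, blue; 420x560 float32, m along the optical axis (not along the pixel's ray), 0 where there is no reading.
- optics.camera_model(name): a dict with "K" (3x3 intrinsics, pixels), "k1" (the pictures are not rectified: a ray, as slopes to the right and down, at radius r is drawn at 1 + k1 r^2 times it, then the intrinsics apply), "R" (3x3) and "t" (3): a world point X has camera coordinates R X + t. Camera axes: x right, y down, z forward; pixel columns grow to the right and rows downward; lengths in m; the calibration is good to about 2 mm. A picture is of the moment at which its call begins. camera_model takes no time and is no camera call.
A pose or a line that the arm cannot do raises r.PlanningError and nothing moves.
- r.finish_job(): hands the job in; it is judged then, once.
The state is a dict: "time_s": time; "joint_positions": joint angles; "dq": joint speeds; "tau": joint torques, N m; "eef_pos": TCP position; "eef_rot": TCP orientation; "contact_force": force on the tool from outside, world axes, zero at the start; "torque": the same for the moment, N m; "grip_width": finger opening in m; "grip_force": force on a finger pad.
Only numpy, scipy, OpenCV 4.12 (cv2) and the standard library are available. Lean on these libraries where they do the work, as an engineer would, in place of code of your own. Each camera call takes 0.05 s, during which the arm holds its last target. There are 200 camera calls.

## Working session

There is one attempt and no reset: what is moved stays moved. The work goes in short steps, each a Python script; the robot and the scene stay as the last script left them, time stands still between calls to the robot, and variables do not carry over. Pictures are saved under pics/ and viewed, at most 10 in all, crops included, and the job is handed in when it is done.

```bash
mkdir -p pics; cat > h.py <<'E'
import numpy as np, cv2
from workcell import r, command_gripper, optics
def grab(n,tag):
    p,d=optics.get_image(n); cv2.imwrite(f'pics/{tag}.png',p[:,:,::-1]); np.savez(f'{tag}.npz',p=p,d=d); return p,d
def cloud(n,d):
    m=optics.camera_model(n); K,R,t,k1=np.array(m['K']),np.array(m['R']),np.array(m['t']),m['k1']
    v,u=np.mgrid[:d.shape[0],:d.shape[1]].astype(float)
    dist=np.array([k1,0,0,0,0.]) 
    q=cv2.undistortPoints(np.stack([u.ravel(),v.ravel()],1)[:,None],K,dist)[:,0]
    X=np.c_[q,np.ones(len(q))]*d.reshape(-1,1)
    return ((X-t)@R).reshape(*d.shape,3)
E
python3 - <<'E'
from h import *
for n in('side','top'):
    p,d=grab(n,n+'0'); m=optics.camera_model(n); print(n,m,(d>0).mean()); C=-np.array(m['R']).T@np.array(m['t']);print(C)
print(r.read_state(), r.tip_extent)
E
```

```text
side {'K': array([[400.86481653,   0.        , 276.63772924],
       [  0.        , 400.86481653, 215.08068642],
       [  0.        ,   0.        ,   1.        ]]), 'k1': -0.05135752925797051, 'R': array([[ 0.51093648, -0.85956585,  0.00951153],
       [-0.6009552 , -0.36508307, -0.71103249],
       [ 0.61465175,  0.35757643, -0.70309482]]), 't': array([-0.3050163 ,  0.49069108,  0.5854096 ])} 0.9961777210884354
[ 0.09090427 -0.29236726  0.76339693]
top {'K': array([[522.06410221,   0.        , 275.47843479],
       [  0.        , 522.06410221, 206.26502636],
       [  0.        ,   0.        ,   1.        ]]), 'k1': -0.15193022477663404, 'R': array([[-0.08604553, -0.99628484,  0.00356081],
       [-0.97073932,  0.08303393, -0.22532318],
       [ 0.2241904 , -0.02284467, -0.97427757]]), 't': array([0.03601227, 0.62536199, 1.341159  ])} 0.9959906462585034
[0.30948719 0.01459055 1.44744145]
{'time_s': 0.1, 'joint_positions': array([ 9.93000413e-01,  3.42698520e-01,  1.52490229e+00,  7.67473921e-06,
        1.27539927e+00, -1.46014224e-01]), 'dq': array([-0.00020647, -0.00289214, -0.00098762,  0.00020535, -0.00024621,
       -0.00135427]), 'tau': array([ 1.87463185e-03, -4.34446156e+01, -2.46488982e+01, -8.47472074e-05,
        4.64555676e-03, -4.78322193e-05]), 'eef_pos': array([0.21949223, 0.47651798, 0.22097856]), 'eef_rot': array([ 2.14218719e-01,  9.76785465e-01, -6.56830926e-04, -2.52587245e-04]), 'contact_force': array([-0.22604679, -0.57887298,  0.21358303]), 'torque': array([-0.00463359, -0.00337997, -0.00395398]), 'grip_force': 0.0, 'grip_width': 0.08539733092609843} 0.025
```

View pics/side0.png

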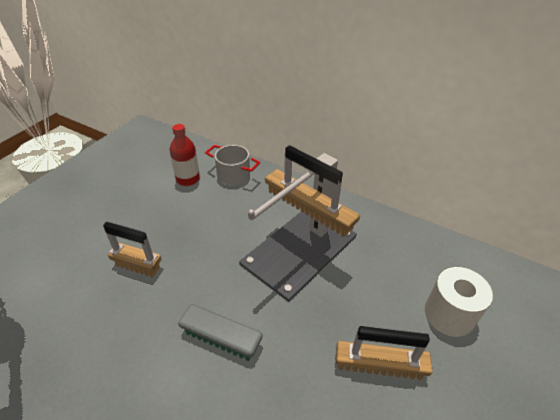

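View pics/top0.png

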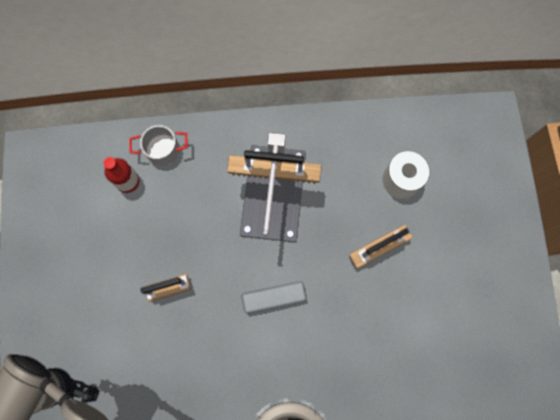

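The side view shows the small bar at about (125,233), the medium at (393,337), the large at (313,163) and the hook tip at (251,213). In the top view they are at (163,285), (388,241), (275,156) and (267,232). The grey brush without a handle is the distractor.

```bash
cat > meas.py <<'E'
from h import *
from scipy.optimize import least_squares
def ray(n,uv):
    m=optics.camera_model(n);K,R,t=np.array(m['K']),np.array(m['R']),np.array(m['t'])
    q=cv2.undistortPoints(np.array([[uv]],float),K,np.array([m['k1'],0,0,0,0.]))[0,0]
    return -R.T@t,R.T@np.r_[q,1]
def tri(a,b):
    (c1,d1),(c2,d2)=ray('side',a),ray('top',b)
    s=np.linalg.lstsq(np.c_[d1,-d2],c2-c1,rcond=None)[0]
    p,q=c1+s[0]*d1,c2+s[1]*d2
    return (p+q)/2,np.linalg.norm(p-q)
def bars(n,tag,boxes):
    z=np.load(tag+'.npz');p,d=z['p'],z['d'];X=cloud(n,d);out={}
    for k,(u0,v0,u1,v1) in boxes.items():
        m=np.zeros(d.shape,bool);m[v0:v1,u0:u1]=1
        m&=(p.max(2)<60)&(d>0)&(X[...,2]>(.2 if k=='large' else .09))
        P=X[m];zt=np.percentile(P[:,2],90)
        T=P[P[:,2]>zt-.008]
        (c,s,a)=cv2.minAreaRect(T[:,:2].astype(np.float32)*1000)
        e=np.linalg.svd(T[:,:2]-T[:,:2].mean(0),full_matrices=False)[2][0]
        e=e*np.sign(e[1])
        v,u=np.nonzero(m)
        print(n,k,m.sum(),'ztop %.4f'%zt,'c',np.round(c,1),'size',np.round(s,1),'yaw(x axis) deg %.1f'%np.degrees(np.arctan2(-e[0],e[1])))
        r_=cv2.minAreaRect(np.c_[u,v].astype(np.float32)); out[k]=r_
    # hook: bright pixels z .2-.27
    return out
if __name__=='__main__':
    bars('side','side0',dict(small=(95,215,155,255),medium=(350,320,435,352),large=(278,140,347,188)))
    bars('top','top0',dict(small=(135,270,190,302),medium=(355,222,415,262),large=(240,145,310,168)))
    for n,bx in(('side',(245,165,318,222)),('top',(258,160,282,240))):
        z=np.load(n+'0.npz');p,d=z['p'],z['d'];X=cloud(n,d)
        m=np.zeros(d.shape,bool);m[bx[1]:bx[3],bx[0]:bx[2]]=1
        sat=p.max(2).astype(int)-p.min(2)
        m&=(X[...,2]>.215)&(X[...,2]<.27)&(p.max(2)>110)&(sat<35)
        P=X[m];A=P[P[:,0]<P[:,0].max()-.0]
        vx,vy,x0,y0=cv2.fitLine(A[:,:2].astype(np.float32),cv2.DIST_HUBER,0,.001,.001).ravel()
        if vx<0:vx,vy=-vx,-vy
        print(n,'hook',m.sum(),'yaw %.2f'%np.degrees(np.arctan2(vy,vx)),'pt',x0,y0,'z',np.percentile(P[:,2],[10,50,90,99]))
        s=(P[:,0]-x0)*vx+(P[:,1]-y0)*vy;i=np.argsort(s)[:6];print(np.round(P[i],4))
        v,u=np.nonzero(m);j=np.argsort(s)[:3];print('tip px',u[j],v[j])
    print('px small',tri((125,233),(163,285)),'med',tri((393,337),(388,241)))
E
python3 meas.py; python3 -c "
import cv2,numpy as np
a=cv2.imread('pics/side0.png')[140:240,230:350];b=cv2.imread('pics/top0.png')[130:250,225:325]
cv2.imwrite('pics/c0.png',np.hstack([cv2.resize(a,(400,333),interpolation=0)[:333],cv2.resize(b,(277,333),interpolation=0)]))"
```

```text
side small 461 ztop 0.1320 c [434.4 292. ] size [ 14.2 102.3] yaw(x axis) deg 12.2
side medium 938 ztop 0.1315 c [ 497.4 -295.5] size [ 16.9 120.8] yaw(x axis) deg 22.6
side large 781 ztop 0.2658 c [704.6 -19.8] size [142.   16.3] yaw(x axis) deg -11.5
top small 73 ztop 0.1364 c [431.8 289.7] size [ 9.2 97.5] yaw(x axis) deg 12.1
top medium 154 ztop 0.1359 c [ 496.  -293.9] size [  9.9 117.1] yaw(x axis) deg 23.1
top large 228 ztop 0.2684 c [704.8 -19.5] size [136.6  17.7] yaw(x axis) deg -10.5
side hook 361 yaw -11.17 pt 0.62883294 -0.0054823393 z [0.23364869 0.23645432 0.23833453 0.24908874]
[[0.52   0.0168 0.2317]
 [0.5206 0.0194 0.2324]
 [0.5215 0.0171 0.246 ]
 [0.5226 0.0201 0.2461]
 [0.5214 0.0126 0.2483]
 [0.5221 0.0153 0.2464]]
tip px [249 248 249] [219 218 213]
top hook 366 yaw -11.34 pt 0.60744864 -0.00068606634 z [0.23493793 0.23851035 0.24306927 0.25130771]
[[0.5199 0.019  0.2448]
 [0.5198 0.0167 0.2441]
 [0.5217 0.0188 0.248 ]
 [0.5214 0.0165 0.2483]
 [0.5226 0.0212 0.244 ]
 [0.5215 0.0142 0.2466]]
tip px [264 265 264] [235 235 234]
px small (array([0.43282284, 0.28677686, 0.12273357]), np.float64(0.0029809679802365696)) med (array([ 0.4973542 , -0.29789199,  0.12066944]), np.float64(0.002490265715092598))
```

View pics/c0.png

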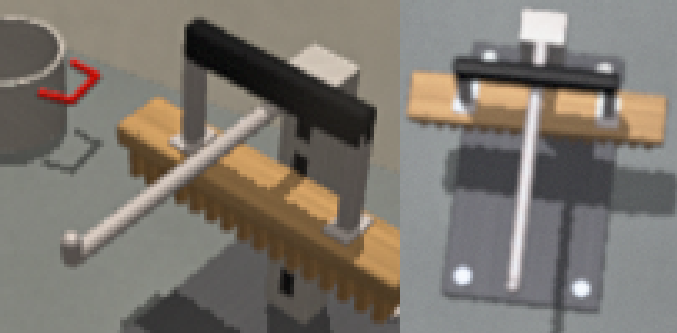

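The crop shows the hook rod running straight through the large brush's opening, with the lip at its near end. Both views agree: hook yaw is about -11.25°, and its tip is at (0.520, 0.017). I'll grasp the medium brush now.

```bash
cat >> h.py <<'E'
from scipy.spatial.transform import Rotation as Ro
HY=np.radians(-11.25); H=np.array([np.cos(HY),np.sin(HY),0]); TIP=np.array([.5202,.0167,0]); O=TIP+.241*H
def quat(yaw,flip):
    y=np.array([np.cos(yaw),np.sin(yaw),0])*flip; z=np.array([0,0,-1.])
    return Ro.from_matrix(np.c_[np.cross(y,z),y,z]).as_quat()
DZ=.014   # TCP above bar centre
def at(p,z): return np.array([p[0],p[1],z+DZ])
def hk(x): return O+x*H
E
python3 - <<'E'
from h import *
print(O)
for f in(1,-1):
    for n,p,z,a in(('m',(.497,-.295),.119,22.8),('m^',(.497,-.295),.286,22.8),('way',(.42,0),.42,0),('in',hk(-.30),.286,-11.25),('at',hk(-.115),.286,-11.25),('up',hk(-.115),.36,-11.25),('s',(.4335,.291),.119,12.2),('s^',(.4335,.291),.286,12.2)):
        q=r.solve_ik(at(p,z),quat(np.radians(a),f)); print(f,n,None if q is None else np.round(q,2))
E
```

```text
[ 0.75656925 -0.03031677  0.        ]
1 m [-0.67  0.52  1.5  -0.    1.12 -1.07]
1 m^ [-0.67  0.4   1.23 -0.    1.52 -1.07]
1 way [-0.18  0.06  1.31 -0.    1.77 -0.18]
1 in [-0.1   0.17  1.54 -0.    1.43  0.09]
1 at [-0.13  0.54  1.   -0.    1.6   0.07]
1 up [-0.13  0.54  0.81 -0.    1.8   0.07]
1 s [ 0.44  0.43  1.66 -0.    1.06  0.23]
1 s^ [ 0.44  0.29  1.39 -0.    1.47  0.23]
-1 m [-0.67  0.52  1.5  -0.    1.12  2.08]
-1 m^ [-0.67  0.4   1.23 -0.    1.52  2.08]
-1 way [-0.18  0.06  1.31 -0.    1.77  2.96]
-1 in [-0.1   0.17  1.54 -0.    1.43 -3.05]
-1 at [-0.13  0.54  1.   -0.    1.6  -3.08]
-1 up [-0.13  0.54  0.81 -0.    1.8  -3.08]
-1 s [ 0.44  0.43  1.66 -0.    1.06 -2.91]
-1 s^ [ 0.44  0.29  1.39 -0.    1.47 -2.91]
```

```bash
python3 - <<'E'
from h import *
Q=quat(np.radians(22.8),1); p=(.497,-.295)
r.reach(at((.42,0),.42),quat(0,1))
r.reach(at(p,.22),Q)
print('hit',r.move_straight(at(p,.119),speed=.12,max_force=8))
command_gripper(0,50); s=r.read_state(); print(s['grip_width'],s['grip_force'],s['eef_pos'])
r.move_straight(at(p,.286),speed=.12); s=r.read_state(); print(s['time_s'],s['grip_width'],s['contact_force'],s['eef_pos'])
r.reach(at(hk(-.31),.286),quat(HY,1))
s=r.read_state(); print(s['time_s'],s['eef_pos'],s['contact_force'])
a,_=grab('side','side1');b,_=grab('top','top1')
cv2.imwrite('pics/c1.png',np.hstack([cv2.resize(a[130:330,130:380],(500,400)),cv2.resize(b[120:320,200:350],(300,400))])[:,:,::-1])
E
```

```text
hit False
-9.912711317819963e-05 0.0 [ 0.49697868 -0.29500248  0.13296035]
6.7833 -0.0002696464717777907 [-0.07069171  0.47332771  0.62243987] [ 0.49676902 -0.29484205  0.29921956]
8.025 [0.45284408 0.02962365 0.29993665] [-1.75490854 -0.56679368  1.13918715]
```

View pics/c1.png

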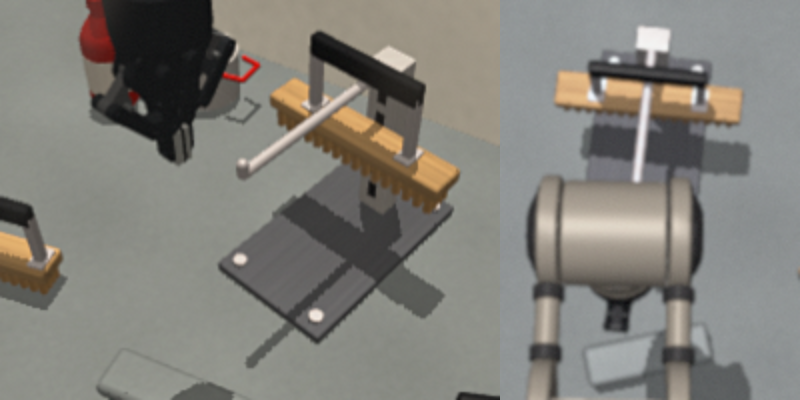

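The grip missed: the fingers are shut and empty, and the medium bar is still near (365,329) in the side view. I'll look at what happened.

```bash
python3 - <<'E'
from meas import *
bars('side','side1',dict(medium=(340,310,445,362)));bars('top','top1',dict(medium=(355,222,415,262)))
z=np.load('side1.npz')['p'];t=np.load('top1.npz')['p']
cv2.imwrite('pics/c2.png',np.hstack([cv2.resize(z[290:400,320:450],(473,400)),cv2.resize(t[200:300,340:420],(320,400))])[:,:,::-1])
R=Ro.from_quat(r.read_state()['eef_rot']).as_matrix();print(R.round(3))
# finger location in side cloud
X=cloud('side',np.load('side1.npz')['d']);m=(X[...,2]>.26)&(X[...,2]<.30)&(abs(X[...,0]-.45)<.08)&(abs(X[...,1]-.03)<.08)
P=X[m];print(len(P),P.mean(0),P.min(0),P.max(0))
E
```

```text
side medium 902 ztop 0.1317 c [ 497.7 -294.8] size [ 16.4 121.3] yaw(x axis) deg 22.6
top medium 145 ztop 0.1368 c [ 495.6 -294.1] size [  9.9 118.8] yaw(x axis) deg 23.3
[[ 0.196  0.981 -0.   ]
 [ 0.981 -0.196 -0.   ]
 [-0.    -0.    -1.   ]]<stdin>:8: RuntimeWarning: Mean of empty slice.
  ret = um.true_divide(
Traceback (most recent call last):
ValueError: zero-size array to reduction operation minimum which has no identity
```

View pics/c2.png

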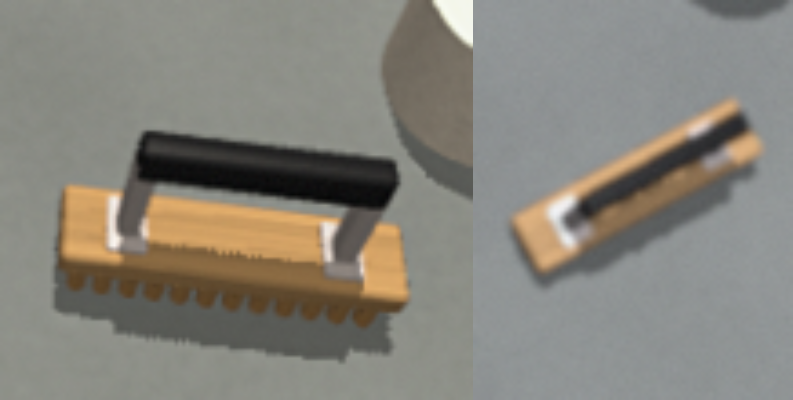

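The brush hasn't moved, so the real fingertips don't match the reported TCP. I'll measure the fingers in the clouds at both poses.

```bash
python3 - <<'E'
from meas import *
X=cloud('side',np.load('side1.npz')['d']);p=np.load('side1.npz')['p']
for uv in[(220,208),(216,200),(210,195),(225,180),(190,185)]: print(uv,X[uv[1],uv[0]].round(4),p[uv[1],uv[0]])
X=cloud('top',np.load('top0.npz')['d'])
for uv in[(90,393),(75,388),(60,380),(65,395),(25,365)]: print('top0',uv,X[uv[1],uv[0]].round(4))
s=r.read_state();print(s['eef_pos'],s['joint_positions'].round(3))
m=optics.camera_model('side')
for q in (s['eef_pos'],s['eef_pos']-[0,0,.025]):
  print('tip proj',cv2.projectPoints(np.array([q]),cv2.Rodrigues(np.array(m['R']))[0],np.array(m['t']),np.array(m['K']),np.array([m['k1'],0,0,0,0.]))[0].ravel())
cv2.imwrite('pics/c3.png',cv2.resize(p[100:240,150:290],(600,600),interpolation=0)[:,:,::-1])
E
```

```text
(220, 208) [0.4464 0.0198 0.3186] [86 85 80]
(216, 200) [0.444  0.0239 0.336 ] [33 34 32]
(210, 195) [0.4306 0.0226 0.3574] [17 19 19]
(225, 180) [0.4565 0.0118 0.3732] [24 25 24]
(190, 185) [0.3989 0.028  0.3979] [18 20 19]
top0 (90, 393) [0.1984 0.4089 0.3409]
top0 (75, 388) [0.2111 0.4373 0.3512]
top0 (60, 380) [0.2344 0.4383 0.4265]
top0 (65, 395) [0.2209 0.3666 0.5809]
top0 (25, 365) [0.2726 0.4379 0.5764]
[0.4529156  0.02934545 0.29982245] [-0.104  0.155  1.558 -0.     1.428  0.093]
tip proj [218.71229079 211.82890688]
tip proj [220.0654226 222.3644426]
```

View pics/c3.png

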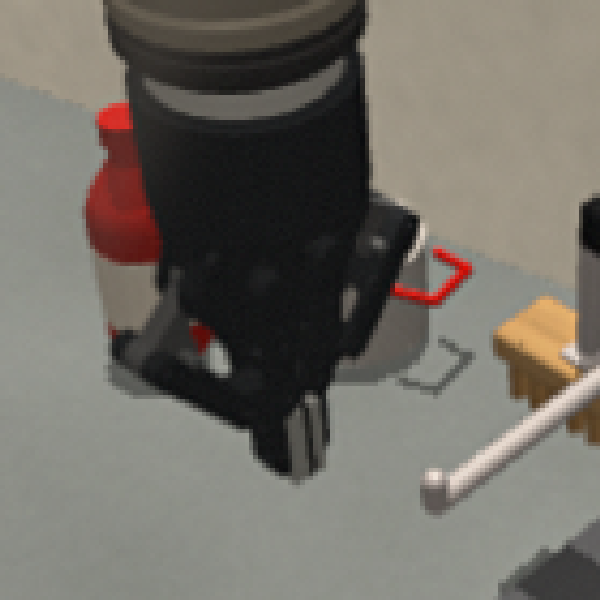

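The shut fingertips show at crop (300,480), which is pixel (220,212). That is where the TCP projects, not the tip 25 mm below it at (220,222). So the tips really stand about 20 mm higher than stated. I'll measure that offset, then go above the medium brush and measure it again with the fingers open.

```bash
cat > tip.py <<'E'
from h import *
def tip(tag,n='side'):
    d=np.load(tag+'.npz')['d'];X=cloud(n,d);e=r.read_state()['eef_pos']
    m=(d>0)&(np.hypot(X[...,0]-e[0],X[...,1]-e[1])<.085)&(X[...,2]>max(.16,e[2]-.06))&(X[...,2]<e[2]+.1)
    k,l,s,c=cv2.connectedComponentsWithStats(m.astype(np.uint8)); i=1+np.argmax(s[1:,4]); P=X[l==i]
    o=np.argsort(P[:,2])[:12]; print(n,'eef',e.round(4),'lowest',P[o].round(4)[::3].tolist(),'dz %.4f'%(e[2]-np.median(P[o,2])))
E
python3 - <<'E'
from tip import *
tip('side1')
command_gripper(.085)
r.reach(at((.497,-.295),.22),quat(np.radians(22.8),1))
for n in('side','top'): grab(n,n+'2'); tip(n+'2',n)
a=np.load('side2.npz')['p'];b=np.load('top2.npz')['p'];print(r.read_state()['grip_width'])
cv2.imwrite('pics/c4.png',np.hstack([cv2.resize(a[240:400,320:480],(400,400)),cv2.resize(b[180:300,330:450],(400,400))])[:,:,::-1])
E
```

```text
side eef [0.4529 0.0293 0.2998] lowest [[0.446, 0.0269, 0.3065], [0.4486, 0.0204, 0.3098], [0.4543, 0.0185, 0.3106], [0.4518, 0.0184, 0.3126]] dz -0.0106
side eef [ 0.4974 -0.294   0.2345] lowest [[0.5368, -0.2759, 0.2544], [0.5363, -0.2773, 0.2559], [0.5367, -0.2787, 0.2564], [0.5331, -0.2698, 0.257]] dz -0.0217
top eef [ 0.4975 -0.2939  0.2346] lowest [[0.4539, -0.304, 0.2573], [0.4446, -0.3091, 0.2696], [0.4495, -0.3046, 0.2711], [0.4437, -0.3098, 0.2756]] dz -0.0360
0.08509927016271264
```

View pics/c4.png

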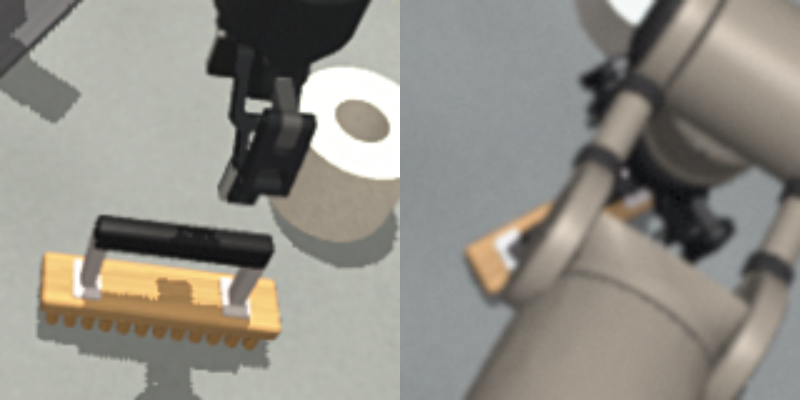

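Open or shut, the tips sit about 28 mm above the reported height, and their xy is right. In the crop, the near finger tip is at (240,200) and the bar lies below it at (185,235). I'll lower the tool offset to match and retry, keeping force guards on.

```bash
sed -i 's/^DZ=.*/DZ=-.011 # eef reads ~28 mm low: tips stand 7 mm below bar centre/' h.py; python3 - <<'E'
from h import *
p=(.497,-.295)
print('hit',r.move_straight(at(p,.119),speed=.1,max_force=8))
command_gripper(0,50); s=r.read_state(); print(s['grip_width'],s['grip_force'],s['eef_pos'])
if s['grip_width']>.01:
    r.move_straight(at(p,.286),speed=.12); s=r.read_state(); print(s['time_s'],s['grip_width'],s['contact_force'],s['eef_pos'])
    r.reach(at(hk(-.31),.286),quat(HY,1)); r.hold(.3)
    s=r.read_state(); print(s['time_s'],s['grip_width'],s['eef_pos'],s['contact_force'])
a,da=grab('side','side3');b,_=grab('top','top3')
X=cloud('side',da);e=s['eef_pos']
sat=a.max(2).astype(int)-a.min(2)
w=(np.hypot(X[...,0]-e[0],X[...,1]-e[1])<.13)&(X[...,2]>.13)&(a[...,0]>120)&(sat>50)&(a[...,2]<a[...,1])
P=X[w];print('block z',np.percentile(P[:,2],[1,50,90,99]),P.mean(0))
cv2.imwrite('pics/c5.png',np.hstack([cv2.resize(a[130:330,130:380],(500,400)),cv2.resize(b[120:320,200:350],(300,400))])[:,:,::-1])
E
```

```text
hit False
0.014506005825340838 50.06929278373718 [ 0.49721128 -0.29505517  0.10818333]
13.8667 0.014911880172213607 [-0.35433196 -0.06104561 -3.57387126] [ 0.49674432 -0.29480977  0.2741532 ]
15.4083 0.014528192015764774 [0.45271549 0.02960946 0.27485569] [-0.06750002 -0.50330754 -3.28946502]
block z [0.20664335 0.20917288 0.21049385 0.21166881] [0.44862462 0.019467   0.20922767]
```

View pics/c5.png

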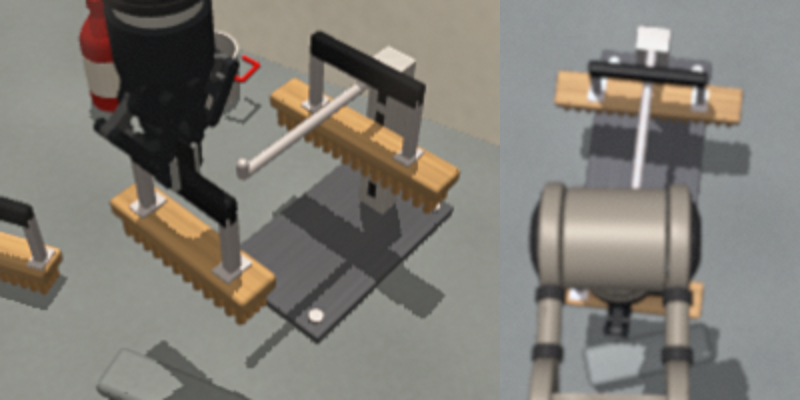

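The medium brush is held level at mid-bar, its block top at 0.210, so the bar is at about 0.285 as planned. Next I'll thread it over the lip and lower it.

```bash
cat > hang.py <<'E'
from h import *
def hang(x):
    print('in hit',r.move_straight(at(hk(x),.286),speed=.12,max_force=8))
    s=r.read_state();print(s['time_s'],s['eef_pos'],s['contact_force'])
    r.move_straight(at(hk(x),.259),speed=.08)
    print('land',r.move_straight(at(hk(x),.246),speed=.02,max_force=2.5))
    s=r.read_state();print('bar z',s['eef_pos'][2]-DZ,s['contact_force'])
    command_gripper(.045); r.hold(.3)
    print('up hit',r.move_straight(at(hk(x),.36),speed=.1,max_force=8)); print(r.read_state()['time_s'])
E
python3 - <<'E'
from hang import *
hang(-.115)
r.reach(at((.4335,.27),.25),quat(np.radians(12.2),1)); command_gripper(.085)
from meas import bars
grab('side','side4');grab('top','top4')
bars('side','side4',dict(large=(278,140,347,188)))
bars('side','side4',dict(small=(95,215,155,255)))
a=np.load('side4.npz')['p'];b=np.load('top4.npz')['p']
cv2.imwrite('pics/c6.png',np.hstack([cv2.resize(a[130:330,130:380],(500,400)),cv2.resize(b[120:320,200:350],(300,400))])[:,:,::-1])
E
```

```text
in hit False
17.2833 [ 0.6434853  -0.00774822  0.27517944] [ 0.44914231  0.09894555 -2.13742092]
land True
bar z 0.25388345564485276 [-0.0589667  -0.08572022  5.34126887]
up hit False
20.1083
side large 1232 ztop 0.2659 c [673.6 -13.6] size [139.9  80.1] yaw(x axis) deg -18.5
side small 459 ztop 0.1322 c [434.6 291.9] size [ 14.4 102.4] yaw(x axis) deg 12.2
```

View pics/c6.png

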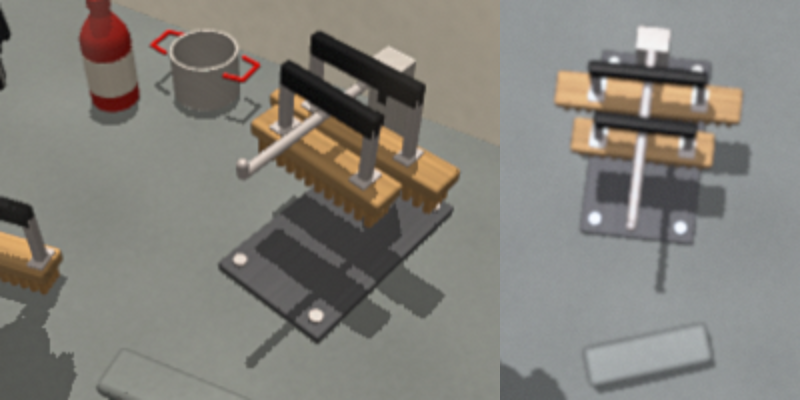

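The medium brush hangs free and level on the hook (side crop bar around (330,95)), clear of the large one. Now the small one.

```bash
python3 - <<'E'
from hang import *
p=(.4338,.2912)
r.reach(at(p,.22),quat(np.radians(12.2),1))
print('hit',r.move_straight(at(p,.119),speed=.1,max_force=8))
command_gripper(0,50); s=r.read_state(); print(s['grip_width'],s['grip_force'],s['eef_pos'])
assert s['grip_width']>.01
r.move_straight(at(p,.286),speed=.12)
r.reach(at(hk(-.31),.286),quat(HY,1)); r.hold(.3)
s=r.read_state(); print(s['time_s'],s['grip_width'],s['eef_pos'],s['contact_force'])
a,da=grab('side','side5')
X=cloud('side',da);e=s['eef_pos'];sat=a.max(2).astype(int)-a.min(2)
w=(np.hypot(X[...,0]-e[0],X[...,1]-e[1])<.1)&(X[...,2]>.13)&(a[...,0]>120)&(sat>50)&(a[...,2]<a[...,1])
P=X[w];zb=np.percentile(P[:,2],[1,50,90,99]);print('block z',zb,P.mean(0))
assert abs(zb[1]-.2095)<.006
hang(-.177)
r.reach(at((.40,.20),.36),quat(0,1))
a,_=grab('side','side6');b,_=grab('top','top6')
cv2.imwrite('pics/c7.png',np.hstack([cv2.resize(a[130:330,130:380],(500,400)),cv2.resize(b[120:320,200:350],(300,400))])[:,:,::-1])
print(r.read_state()['time_s'])
E
```

```text
hit False
0.014683891816102475 50.38387656211853 [0.43409208 0.29131344 0.10821919]
26.9917 0.014525841472080287 [0.45259153 0.03096223 0.27493079] [ 0.25694725 -0.30629124 -2.53819857]
block z [0.20673863 0.20925291 0.21048793 0.21181424] [0.45463534 0.03522423 0.20946049]
in hit False
28.3 [0.58260771 0.00433833 0.275078  ] [-0.1073824  -0.11793471 -2.13862235]
land True
bar z 0.2538792417089675 [ 0.23964568 -0.32240386  4.51525505]
up hit False
31.125
32.2667
```

View pics/c7.png

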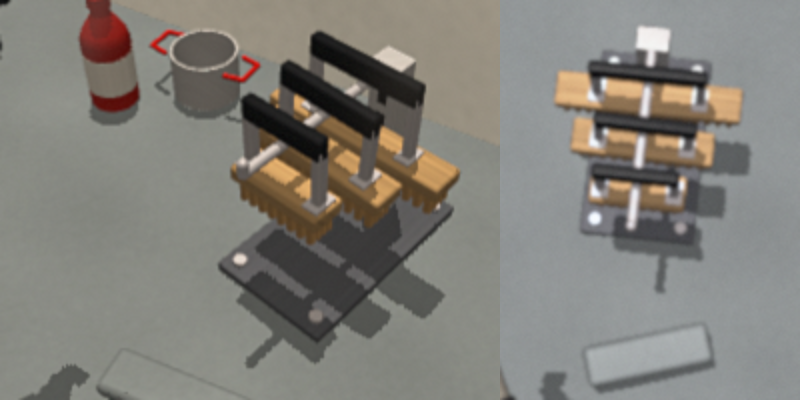

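All three bars hang on the hook in order of size (top crop rows 72, 122 and 178), evenly spaced and behind the lip. The robot is clear of everything.

```bash
python3 -c "
from workcell import r
r.hold(.5); print(r.finish_job())"
```

```text
the job is handed in; nothing more can be done
None
```

The job is handed in: all three brushes hang free on the hook in order of size with the smallest nearest the tip, after one missed first grasp because the fingertips stood about 28 mm higher than reported.

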